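# Clamp down the drawing plate of a sugar-painting stall

### The job

Clamp the brass drawing plate tight against the fence of its board. Slide the loose steel tube fully home on the stub of the toggle clamp's open handle, use it as an extension bar to swing the handle over its dead point and lean on it until the handle is pressed firmly, but not wrenched, against its stop screw. Then draw the bar off, leaving the clamp locked, and lay it flat on the counter without dropping it; work the handle only with the bar, do not ram the bar on, and leave the plate to the clamp and the other things where they are.

Things in the scene. Friction and masses are not known exactly. Their poses are not given: they have to be found in the camera images.
- clamp_handle (a joint): angle (rad) of the toggle clamp's handle about its upright pivot pin: 0 fully open, growing as it swings clockwise seen from above (closing); dead point at 1.00. Starts at 0 to 0.12. Its end stop is a set screw, set differently each time: it meets the handle somewhere from 1.08 to 1.28, felt as a solid resistance. Past about 1.06 the handle runs to the stop by itself if left free
- handle_pivot (a point): point on the handle's upright pivot axis at the height of the tang's centre line, 60 mm above the counter; x axis outward along the tang, z up. To throw the clamp takes up to about 11 N square to the bar at 135 mm from this axis: the load rises until about 0.75 rad, falls to nothing at the dead point, then pulls the handle on
- tang_tip (a point): tip of the handle's tang, a level round steel stub 13.2 mm thick with a rounded end, running out from the pivot 60 mm above the counter: from a round collar (26 mm across, outer face 35 mm from the pivot axis) to this tip at 85 mm, so 50 mm are free. Axes as handle_pivot. The 30 mm high board ends about 50 mm out from the pivot; beyond is free counter
- bar_center (a point): centre of the loose extension bar, a steel square tube 200 mm long, 22 mm square outside, 16 mm square bore open at both ends, 0.36 kg; x axis along the tube, both ends alike. At the start it lies flat on the counter, centre 11 mm up. Fully home on the tang, its mouth meets the collar and this centre is 50 mm beyond tang_tip, 135 mm from the pivot axis
- bar: the same extension bar; origin at the centre of its underside, 11 mm below bar_center
- drawing_board: blue board 340 (x) by 400 (y) by 30 mm fixed on the counter, origin at the centre of its underside. A steel fence on its +y side (face at y = +180 mm, 10 mm high) and two side guides keep the plate; the clamp stands at its -y end, pivot at x = 0, y = -155 mm, and its rubber nose pushes to +y
- drawing_plate: loose brass-topped drawing plate with blue edges, 260 (x) by 200 (y) by 12 mm, about 1.25 kg, origin at the centre of its underside, lying on the board 3 to 8 mm short of the fence. The clamp's nose slides it to the fence: its origin is then at y = +80 mm in the board's frame
- stop_bracket: dark steel angle, 36 mm high, 20 by 12 mm, on the board beside the pivot; it carries the brass stop screw that the handle's short lug meets; origin at the centre of its foot. Leaning on the bar's centre with 12 to 16 N presses the handle firmly home on the screw; over about 20 N there bends the clamp
- syrup_bottle: bystander: amber bottle with a blue cap, 62 mm across, 160 mm high, origin under its centre
- drink_can: bystander: red can, 66 mm across, 120 mm high, origin under its centre
- scraper: bystander: brass scraper with a dark wooden handle lying on the counter, 200 mm long, 16 mm high, origin on its underside near the middle
Mind the look-alikes: they are no part of the job. What is meant by the bar is not brown or turquoise, and is the larger of those in its own colour.

How it is judged:
By the outcome, as a careful person would: the job done as asked, in the order asked, and still so for the second after the job is handed in, with the robot touching nothing.
It also fails if it takes over 67 s, if anything falls off the work surface, if the arm or the gripper's body presses on something with over 40 N, if the wrist force passes 120 N, or if a joint passes its speed limit or range.

### The arm

A 6-joint arm with a two-finger parallel gripper is mounted at the origin on the work surface. World frame = base frame: x ahead of the robot, y to its left, z up, the work surface at z = 0. Lengths are in m, angles in rad, forces in N, time in s.
With the tool pointing down it reaches from about 0.275 to 0.825 m from the base axis. Payload 4.9 kg.
Tool frame: the origin (TCP) lies on the centre line of the jaws, within the pads' length; the fingertips stand 17 mm ahead of it and the grasp point (between the pads) lies 2 mm behind it; z points along the fingers, x is the direction in which the jaws open and shut, and the axes are right-handed (so a half turn about z gives the same grasp; the last joint's range is limited). The gripper opens to 85 mm and grips with 20 to 120 N. Pads are 22 mm wide; open, the fingers measure 114 mm over their backs; the gripper's body (76 mm by 85 mm) begins 54 mm behind the grasp point. The pads swing forward as they close: fully open they stand 13 mm farther back than shut.
Start: joints at [-1.367, 0.326, -0.193, 1.052, 0, 1.437], TCP at [0.182, -0.519, 0.248] pointing down, gripper open.
Joint ranges: [-2.65, 2.65], [-0.97, 1.79], [-1.3, 1.35], [-1.93, 2.1], [-1.47, 1.37], [-3.14, 3.14]. Speed limits (rad/s): [2.57, 2.57, 3.14, 3.14, 3.14, 3.14].

### API

Orientations are given as a unit quaternion [x, y, z, w].
In Python, from station import env gives the robot as it stands.
- The arm moves only by the tool drive_tool, never from a script. Its arguments are lists of equal length, an entry for each row: "jaw": the gripper's target within -1 to 1 (fully open at 1, half-way at 0, shut at -1); "slide": the shift along the tool's x, y, z each as a share of 0.5 m, from -1 to 1, a list of three; "twist": the turn about the tool's z as a share of 45 degrees, from -1 to 1. In form: {"jaw": [jaw, ...], "slide": [[tx, ty, tz], ...], "twist": [twist, ...]}. A call has 1 to 8 rows; each row is the pose to reach, as a shift and turn from the pose commanded when the call began, along the tool's axes at that moment; what a row does not reach only later rows make up. A row lasts 1/8 s, in which the tool goes at most 62.5 mm and 10.7 degrees, less where a joint would pass 70% of its speed; a pose out of reach is approached as far as the arm can. A call with a number of a shift or a turn outside -1 to 1 is refused whole. A call with a gripper value outside its range is refused whole. The fingers move at their own pace and stop on an object; "grip_force" is the grip in N (left out, the last holds). Time passes only in rows, so rows that repeat a pose let the fingers close. It gives the time, the measured TCP pose, the force and the opening at its end, in the units of the state.
- env.get_obs(): the state, without advancing time (a new reading comes with each control period).
- env.camera(name): name is "scene" or "side" or "wrist"; returns a dict with "color" (480x640x3 uint8, red, green, blue), "intrinsics" (3x3 intrinsics, pixels), "extrinsics" (4x4, takes a point from camera to world coordinates). Camera axes: x right, y down, z forward; pixel columns grow to the right and rows downward; lengths in m; the calibration is good to about 2 mm. A picture is of the moment at which its call begins. There is no depth.
- env.hand_in(): hands the job in, once; it reports no verdict.
The state is a dict: "time": time; "joint_pos": joint angles; "dq": joint speeds; "effort": joint torques, N m; "eef_pos": TCP position; "orientation": TCP orientation; "force": force on the tool from outside, world axes, zero at the start; "torque": the same for the moment, N m; "width": opening from 0.0 (shut) to 1.0 (fully open).
Only numpy, scipy, OpenCV 4.12 (cv2) and the standard library are available. Lean on these libraries where they do the work, as an engineer would, in place of code of your own. Each camera call takes 0.05 s, during which the arm holds its last target.

## Working session

There is one attempt and no reset: what is moved stays moved. The work goes in short steps, Python scripts to look and compute and a tool call to move; the robot and the scene stay as the last step left them, time stands still between calls to the robot, and variables do not carry over. Pictures are saved under pics/ and viewed, and the job is handed in when it is done.

Besides the shell and the picture viewer there is one more tool, called after ">>>" as name(argument=value, ...), one argument or row to a line, values as JSON. drive_tool: Moves the arm, as the interface text tells. Shift numbers are shares of 0.5 m and turn numbers shares of 45 degrees, none past 1 either way. Its arguments: {"type":"object","properties":{"jaw":{"type":"array","items":{"type":"number"}},"slide":{"type":"array","items":{"type":"array","items":{"type":"number"}}},"twist":{"type":"array","items":{"type":"number"}},"grip_force":{"type":"number"}},"required":["jaw","slide","twist"]}

```bash
ls; mkdir -p pics; cat > h.py <<'E'
import numpy as np, cv2
from station import env
def snap(n,f):
    c=env.camera(n); cv2.imwrite('pics/'+f+'.png',c['color'][:,:,::-1]); np.savez('pics/'+f+'.npz',K=c['intrinsics'],E=c['extrinsics'],im=c['color']); return c
def load(f): return np.load('pics/'+f+'.npz')
def ray(c,u,v):
    K=c['K'];E=c['E']
    d=E[:3,:3]@np.linalg.solve(K,np.array([u,v,1.]));return E[:3,3],d
def onplane(c,u,v,z):
    o,d=ray(c,u,v);return o+d*(z-o[2])/d[2]
def proj(c,p):
    E=c['E'];q=E[:3,:3].T@(np.array(p)-E[:3,3]);q=c['K']@q;return q[:2]/q[2]
E
python3 - <<'E'
from h import *
for n in ['scene','side','wrist']: 
    c=snap(n,n+'0');print(n,c['intrinsics'].round(1).tolist(),c['extrinsics'].round(3).tolist())
o=env.get_obs();print(o)
E
```

```text
pics
scene [[473.1, 0.0, 324.2], [0.0, 473.1, 249.9], [0.0, 0.0, 1.0]] [[-0.806, 0.504, -0.31, 0.843], [0.592, 0.69, -0.417, 0.396], [0.004, -0.519, -0.855, 1.005], [0.0, 0.0, 0.0, 1.0]]
side [[610.4, 0.0, 316.7], [0.0, 610.4, 236.4], [0.0, 0.0, 1.0]] [[-0.943, -0.227, 0.244, 0.088], [-0.333, 0.667, -0.667, 1.023], [-0.011, -0.71, -0.704, 1.199], [0.0, 0.0, 0.0, 1.0]]
wrist [[406.3, 0.0, 321.3], [0.0, 406.3, 234.6], [0.0, 0.0, 1.0]] [[0.332, -0.907, -0.259, 0.249], [-0.943, -0.32, -0.089, -0.495], [-0.002, 0.274, -0.962, 0.374], [0.0, 0.0, 0.0, 1.0]]
{'time': 0.15, 'joint_pos': array([-1.36720532e+00,  3.26760184e-01, -1.93363392e-01,  1.05199371e+00,
       -3.23348994e-06,  1.43655384e+00]), 'dq': array([-0.00113587, -0.00086723,  0.00256335,  0.00115486,  0.00267153,
       -0.00107237]), 'effort': array([ 7.36996790e-04, -4.43704462e+01,  2.62664491e+01,  1.04482571e-02,
       -9.77249692e-05, -1.96981051e-05]), 'eef_pos': array([ 0.182196  , -0.51849904,  0.24768553]), 'orientation': array([ 8.15917658e-01, -5.78167743e-01, -4.84042657e-04, -4.49376272e-04]), 'force': array([-0.29114062,  0.29645822,  0.71643445]), 'torque': array([ 0.01272992,  0.04334032, -0.04713272]), 'width': 1.0018041639428126}
```

View pics/scene0.png

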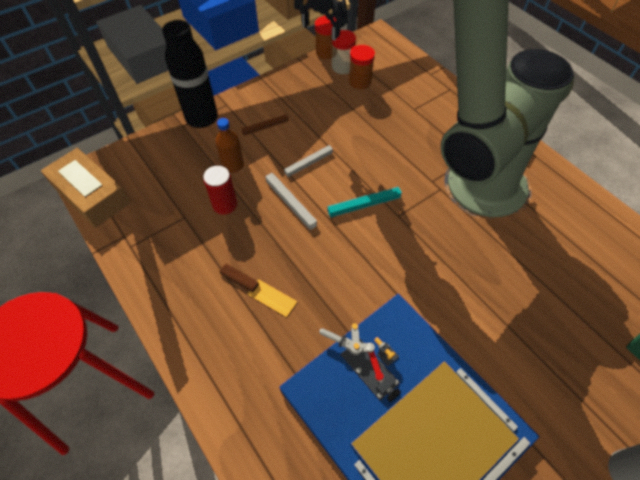

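View pics/side0.png

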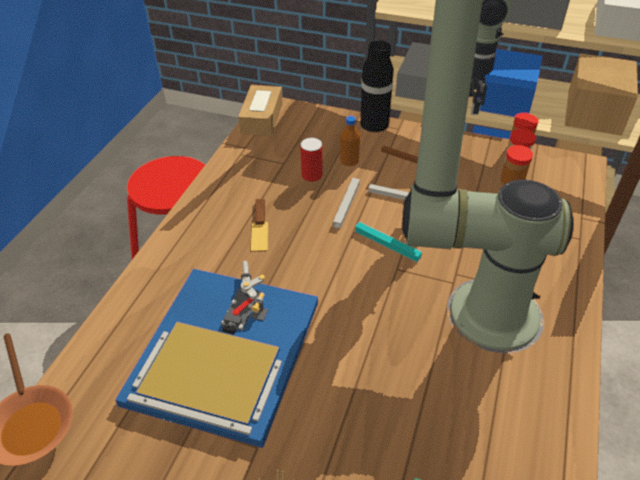

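View pics/wrist0.png

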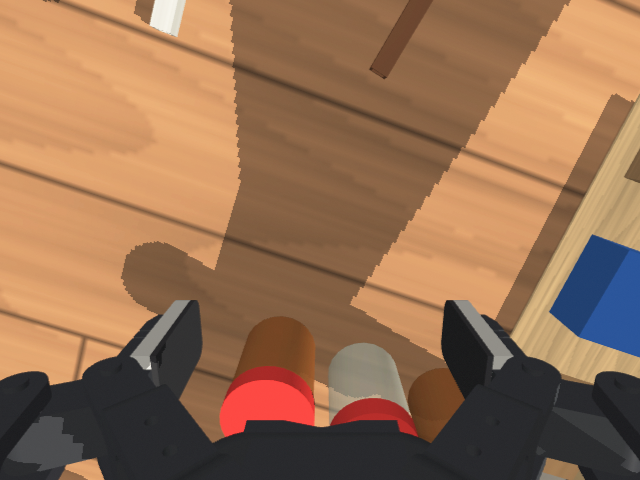

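In the scene view the candidates are the long grey bar (291,201), the short grey bar (309,161), the turquoise one (365,202) and the brown one (265,124). By the description it is the larger grey, at (291,201). I'll check it in a crop and measure it.

```bash
python3 - <<'E'
from h import *
for f,(x0,x1,y0,y1) in {'scene0':(240,360,120,250),'side0':(310,420,160,240)}.items():
    c=load(f);im=c['im']
    hsv=cv2.cvtColor(im,cv2.COLOR_RGB2HSV)
    m=((hsv[...,1]<60)&(hsv[...,2]>70)).astype(np.uint8)
    mm=np.zeros_like(m);mm[y0:y1,x0:x1]=m[y0:y1,x0:x1]
    n,l,s,ce=cv2.connectedComponentsWithStats(mm)
    for i in range(1,n):
        if s[i,4]<80: continue
        pts=np.argwhere(l==i)[:,::-1].astype(np.float32)
        r=cv2.minAreaRect(pts);b=cv2.boxPoints(r)
        w=np.array([onplane(c,u,v,0.022) for u,v in b])
        print(f,ce[i].round(1),s[i,4],b.round(1).tolist(),w.round(3).tolist())
        print(' edges',np.linalg.norm(w-np.roll(w,-1,0),axis=1).round(3),'mean',w.mean(0).round(3))
c=load('scene0')
a=cv2.resize(c['im'][110:250,210:410],None,fx=4,fy=4,interpolation=cv2.INTER_CUBIC)
b=cv2.resize(c['im'][300:410,290:430],None,fx=5,fy=5,interpolation=cv2.INTER_CUBIC)
cv2.imwrite('pics/c1.png',a[:,:,::-1]);cv2.imwrite('pics/c2.png',b[:,:,::-1])
c=load('side0')
b=cv2.resize(c['im'][250:340,200:320],None,fx=6,fy=6,interpolation=cv2.INTER_CUBIC)
cv2.imwrite('pics/c3.png',b[:,:,::-1])
E
```

```text
scene0 [307.8 160.6] 387 [[283.3999938964844, 168.89999389648438], [329.29998779296875, 144.8000030517578], [333.1000061035156, 151.89999389648438], [287.1000061035156, 176.0]] [[0.425, -0.356, 0.022], [0.271, -0.354, 0.022], [0.279, -0.326, 0.022], [0.43, -0.33, 0.022]]
 edges [0.153 0.029 0.152 0.027] mean [ 0.351 -0.341  0.022]
scene0 [291. 201.] 671 [[263.29998779296875, 178.39999389648438], [270.8999938964844, 171.5], [317.79998779296875, 222.60000610351562], [310.20001220703125, 229.60000610351562]] [[0.486, -0.36, 0.022], [0.457, -0.368, 0.022], [0.453, -0.158, 0.022], [0.48, -0.152, 0.022]]
 edges [0.031 0.21  0.028 0.208] mean [ 0.469 -0.26   0.022]
side0 [417.8 174.8] 84 [[415.0, 160.0], [419.0, 160.0], [419.0, 186.0], [415.0, 186.0]] [[0.319, -0.511, 0.022], [0.307, -0.515, 0.022], [0.279, -0.391, 0.022], [0.29, -0.387, 0.022]]
 edges [0.012 0.127 0.012 0.126] mean [ 0.299 -0.451  0.022]
side0 [345.8 202.7] 456 [[331.20001220703125, 224.89999389648438], [352.0, 176.39999389648438], [360.29998779296875, 180.0], [339.5, 228.5]] [[0.473, -0.148, 0.022], [0.481, -0.37, 0.022], [0.452, -0.362, 0.022], [0.447, -0.142, 0.022]]
 edges [0.223 0.03  0.221 0.027] mean [ 0.463 -0.256  0.022]
side0 [387.4 191.3] 315 [[367.70001220703125, 191.3000030517578], [369.3999938964844, 183.0], [408.6000061035156, 191.39999389648438], [406.79998779296875, 199.6999969482422]] [[0.417, -0.319, 0.022], [0.422, -0.357, 0.022], [0.303, -0.357, 0.022], [0.299, -0.32, 0.022]]
 edges [0.039 0.12  0.038 0.118] mean [ 0.36  -0.338  0.022]
side0 [414.1 215.7] 525 [[407.0, 185.0], [419.0, 185.0], [419.0, 239.0], [407.0, 239.0]] [[0.314, -0.384, 0.022], [0.28, -0.396, 0.022], [0.23, -0.172, 0.022], [0.261, -0.162, 0.022]]
 edges [0.036 0.229 0.033 0.229] mean [ 0.271 -0.279  0.022]
```

View pics/c1.png

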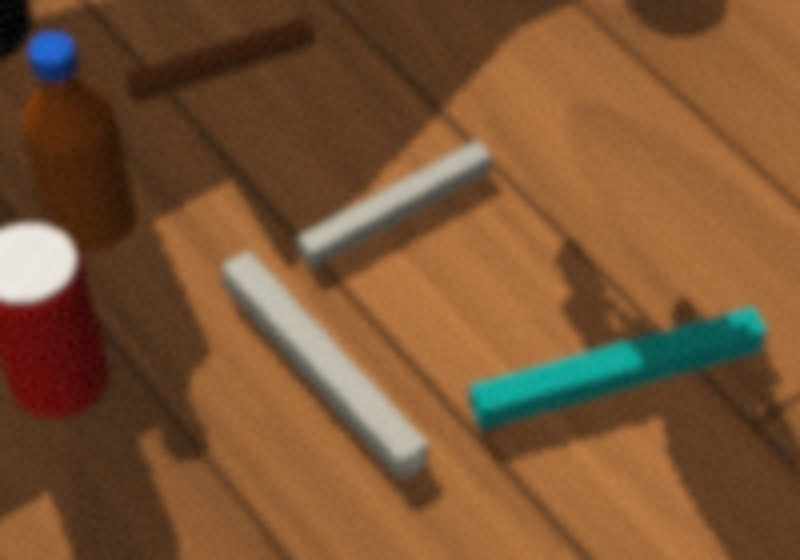

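View pics/c2.png

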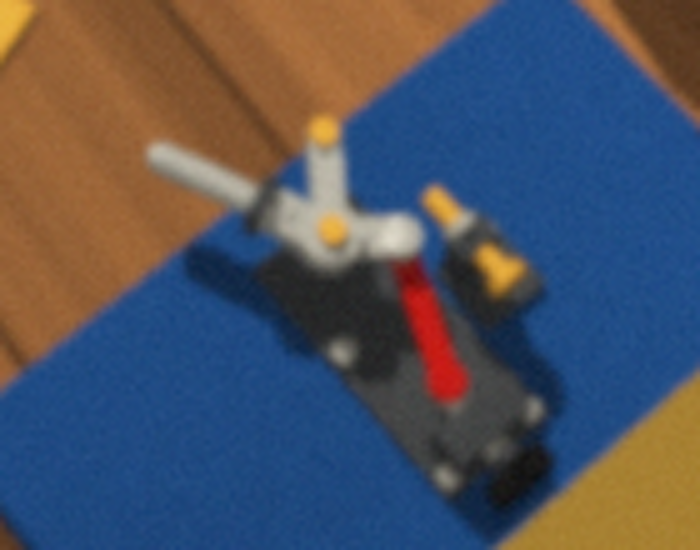

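View pics/c3.png

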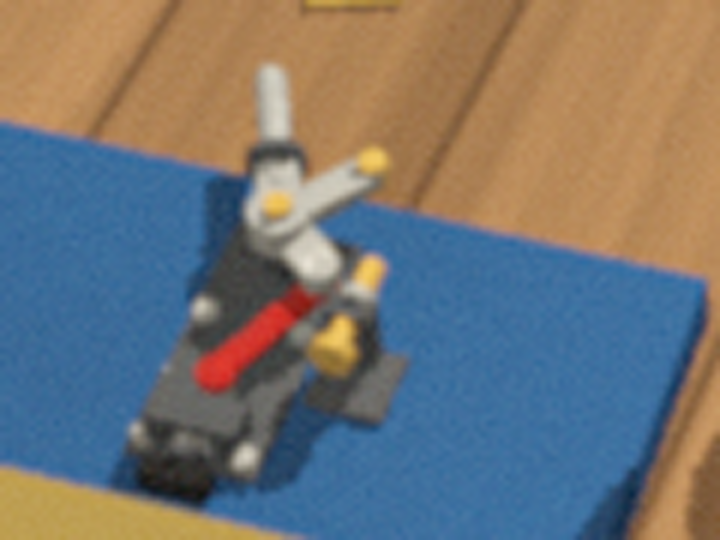

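```bash
python3 - <<'E'
from h import *
from scipy.optimize import least_squares
s=load('scene0');d=load('side0')
def tri(a,b):
    o1,d1=ray(s,*a);o2,d2=ray(d,*b);A=np.c_[d1,-d2];t=np.linalg.lstsq(A,o2-o1,rcond=None)[0]
    p,q=o1+d1*t[0],o2+d2*t[1];return (p+q)/2,np.linalg.norm(p-q)
print('tip',onplane(s,321,331,.06),onplane(d,245,261.7,.06),tri((321,331),(245,261.7)))
print('col',onplane(s,342.4,339,.06),onplane(d,246.2,275.8,.06),tri((342.4,339),(246.2,275.8)))
print('pivtop',tri((290+333/5,300+230/5),(200+277/6,250+204/6)))
print('lugtop',tri((290+323/5,300+130/5),(200+373/6,250+160/6)))
# board corners top z=.03 from blue mask
for c,f in((s,'s'),(d,'d')):
    hsv=cv2.cvtColor(c['im'],cv2.COLOR_RGB2HSV)
    m=((hsv[...,0]>100)&(hsv[...,0]<125)&(hsv[...,1]>130)&(hsv[...,2]>50)).astype(np.uint8);m[:250]=0
    k,_=cv2.findContours(m,0,2);k=max(k,key=cv2.contourArea);h=cv2.convexHull(k)
    a=cv2.approxPolyDP(h,5,True)[:,0]
    print(f,[(p.tolist(),onplane(c,*p,.03).round(3).tolist()) for p in a])
E
```

```text
tip [0.6252753  0.09292162 0.06      ] [0.62569218 0.08921907 0.06      ] (array([0.62502643, 0.09256202, 0.06240898]), np.float64(0.0025836109407096856))
col [0.59951957 0.13379244 0.06      ] [0.60309695 0.13212761 0.06      ] (array([0.6009077 , 0.13534423, 0.06455797]), np.float64(0.0006686988871539751))
pivtop (array([0.58755929, 0.16557575, 0.07078703]), np.float64(0.0011060647955608773))
lugtop (array([0.56214187, 0.12707305, 0.06566602]), np.float64(0.0013583858037155613))
s [([281, 386], [0.755, 0.132, 0.03]), ([398, 295], [0.425, 0.117, 0.03]), ([537, 437], [0.408, 0.508, 0.03]), ([530, 445], [0.43, 0.51, 0.03]), ([377, 479], [0.706, 0.381, 0.03]), ([348, 479], [0.75, 0.349, 0.03])]
d [([193, 270], [0.755, 0.135, 0.03]), ([316, 297], [0.424, 0.117, 0.03]), ([262, 446], [0.398, 0.519, 0.03]), ([117, 402], [0.731, 0.529, 0.03])]
```

```bash
cat >> h.py <<'E'
from scipy.spatial.transform import Rotation as Ro
def st(pr=True):
    o=env.get_obs();R=Ro.from_quat(o['orientation']).as_matrix();yaw=np.degrees(np.arctan2(R[1,0],R[0,0]))
    if pr: print('t',round(o['time'],2),'p',o['eef_pos'].round(4),'yaw',yaw.round(2),'zt',R[:,2].round(4),'F',o['force'].round(2),'M',o['torque'].round(2),'w',round(o['width'],3),'q',o['joint_pos'].round(2))
    return o,R,yaw
def plan(p,yaw):
    o,R,y=st();d=R.T@(np.array(p)-o['eef_pos']);t=-((yaw-y+180)%360-180)
    print('slide',(d/.5).round(4),'twist',round(t/45,4),'rows>=',np.ceil(max(np.linalg.norm(d)/.0625,abs(t)/10.7)))
E
python3 - <<'E'
from h import *
plan((.466,-.27,.2),1.5)
E
```

```text
t 0.15 p [ 0.1822 -0.5185  0.2477] yaw -70.64 zt [-3.0e-04  1.3e-03 -1.0e+00] F [-0.29  0.3   0.72] M [ 0.01  0.04 -0.05] w 1.002 q [-1.37  0.33 -0.19  1.05 -0.    1.44]
slide [-0.2806 -0.7002  0.0959] twist -1.6032 rows>= 7.0
```

>>> drive_tool(
  jaw=[1,1,1,1,1,1,1,1],
  slide=[
    [-0.04,-0.1,0.01],
    [-0.08,-0.2,0.02],
    [-0.12,-0.3,0.03],
    [-0.16,-0.4,0.045],
    [-0.2,-0.5,0.06],
    [-0.24,-0.6,0.08],
    [-0.28,-0.7,0.095],
    [-0.28,-0.7,0.095],
  ],
  twist=[-0.15,-0.35,-0.55,-0.75,-0.9,-1,-1,-1],
)

```text
time: 1.15
eef_pos: [0.4678, -0.268, 0.1998]
orientation: [0.976, -0.219, -0.001, -0.001]
force: [0.3, -0.1, 0.1]
width: 0.994
```

```bash
python3 - <<'E'
from h import *
plan((.466,-.27,.2),1.5)
E
```

```text
t 1.15 p [ 0.4678 -0.268   0.1998] yaw -25.32 zt [-9.0e-04  1.4e-03 -1.0e+00] F [ 0.28 -0.14  0.1 ] M [-0.05  0.01 -0.02] w 0.994 q [-0.66  0.34 -0.3   0.93  0.    1.36]
slide [-0.0015  0.0052 -0.0004] twist -0.596 rows>= 3.0
```

>>> drive_tool(
  jaw=[1,1,1,1],
  slide=[
    [0,0,0],
    [0,0,0],
    [0,0,0],
    [0,0,0],
  ],
  twist=[-0.2,-0.4,-0.6,-0.6],
)

```text
time: 1.65
eef_pos: [0.4654, -0.2715, 0.2007]
orientation: [1.0, 0.01, -0.0, -0.0]
force: [-0.6, 0.0, 0.0]
width: 1.005
```

```bash
python3 - <<'E'
from h import *
st();snap('wrist','w1')
E
```

```text
t 1.65 p [ 0.4654 -0.2715  0.2007] yaw 1.18 zt [-5.e-04  0.e+00 -1.e+00] F [-0.65  0.03  0.02] M [-0.02  0.02  0.08] w 1.005 q [-0.66  0.34 -0.3   0.93 -0.    0.89]
```

View pics/w1.png

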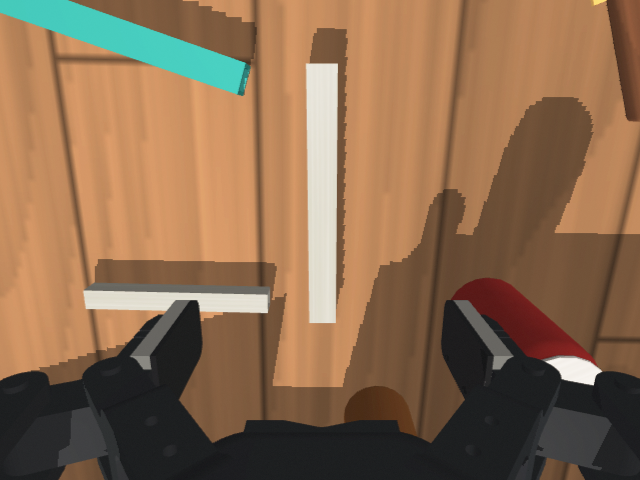

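```bash
python3 - <<'E'
from h import *
c=load('w1');hsv=cv2.cvtColor(c['im'],cv2.COLOR_RGB2HSV)
m=((hsv[...,1]<45)&(hsv[...,2]>170)).astype(np.uint8);m[:,:290]=0;m[:,360:]=0;m[340:]=0
n,l,s,ce=cv2.connectedComponentsWithStats(m);i=1+np.argmax(s[1:,4])
pts=np.argwhere(l==i)[:,::-1].astype(np.float32);b=cv2.boxPoints(cv2.minAreaRect(pts))
w=np.array([onplane(c,u,v,.022) for u,v in b]);print(b,w,np.linalg.norm(w-np.roll(w,-1,0),axis=1),w.mean(0))
u,s,vt=np.linalg.svd(w-w.mean(0));print(np.degrees(np.arctan2(vt[0,1],vt[0,0])))
for nm,px in {'can':(520,290)}.items(): print(onplane(c,*px,0))
d=load('scene0');print('can top',onplane(d,217,176,.12),'bottle cap',onplane(d,223,125,.16),'scraper',onplane(d,235,272,.01),onplane(d,280,300,.0))
E
```

```text
[[306.  64.]
 [337.  64.]
 [337. 322.]
 [306. 322.]] [[ 0.4533869  -0.16529705  0.022     ]
 [ 0.47497403 -0.16483695  0.022     ]
 [ 0.48134378 -0.3637954   0.022     ]
 [ 0.4555964  -0.36435774  0.022     ]] [0.02159203 0.19906039 0.02575353 0.19907295] [ 0.46632528 -0.26457178  0.022     ]
-88.76524484785371
[ 0.64062245 -0.34120957  0.        ]
can top [ 0.60828551 -0.35687095  0.12      ] bottle cap [ 0.5254711  -0.45758069  0.16      ] scraper [ 0.69167104 -0.16533373  0.01      ] [ 0.64351791 -0.0448022   0.        ]
```

```bash
python3 - <<'E'
from h import *
c=load('w1');hsv=cv2.cvtColor(c['im'],cv2.COLOR_RGB2HSV)
m=((hsv[...,1]<45)&(hsv[...,2]>170));m[:,:290]=0;m[:,360:]=0;m[340:]=0
P=[]
for v in range(68,320,10):
    x=np.flatnonzero(m[v]);a=onplane(c,x[0]-.5,v,.022);b=onplane(c,x[-1]+.5,v,.022);P.append([*((a+b)/2)[:2],b[0]-a[0]])
P=np.array(P);print(P[::6].round(4));print(np.degrees(np.arctan(np.polyfit(P[:,1],P[:,0],1)[0])))
f=np.polyfit(P[:,1],P[:,0],1);print(np.polyval(f,-.2396))
plan((np.polyval(f,-.2396),-.2396,.06),0)
E
```

```text
[[ 0.4642 -0.1677  0.0223]
 [ 0.4651 -0.2082  0.0218]
 [ 0.4664 -0.252   0.0219]
 [ 0.4675 -0.2996  0.0213]
 [ 0.4686 -0.3513  0.0222]]
-1.3676494353139232
0.4660554771729538
t 1.7 p [ 0.4655 -0.2714  0.2008] yaw 1.14 zt [-4.e-04 -0.e+00 -1.e+00] F [ 0.27 -0.56  0.37] M [ 0.03  0.02 -0.02] w 1.002 q [-0.66  0.34 -0.3   0.93 -0.    0.89]
slide [ 0.0025 -0.0636  0.2815] twist 0.0253 rows>= 3.0
```

>>> drive_tool(
  jaw=[1,1,1,1,1,1,1],
  slide=[
    [0.001,-0.03,0.09],
    [0.0025,-0.0636,0.18],
    [0.0025,-0.0636,0.26],
    [0.0025,-0.0636,0.31],
    [0.0025,-0.0636,0.34],
    [0.0025,-0.0636,0.36],
    [0.0025,-0.0636,0.36],
  ],
  twist=[-0.005,-0.005,-0.005,-0.005,-0.005,-0.005,-0.005],
)

```text
time: 2.58
eef_pos: [0.4666, -0.2392, 0.0207]
orientation: [1.0, 0.013, -0.0, -0.0]
force: [-0.6, 0.7, -0.6]
width: 1.003
```

>>> drive_tool(
  jaw=[0,-0.2,-0.4,-0.6,-1,-1,-1,-1],
  slide=[
    [0,0,0],
    [0,0,0],
    [0,0,0],
    [0,0,0],
    [0,0,0],
    [0,0,0],
    [0,0,0],
    [0,0,0],
  ],
  twist=[0,0,0,0,0,0,0,0],
  grip_force=80,
)

```text
time: 3.58
eef_pos: [0.4666, -0.2392, 0.0214]
orientation: [1.0, 0.014, 0.0, 0.0]
force: [-1.2, 1.0, 5.5]
width: 0.236
```

```bash
python3 - <<'E'
from h import *
st();snap('wrist','w2')
E
```

```text
t 3.58 p [ 0.4666 -0.2392  0.0214] yaw 1.57 zt [ 0.e+00 -6.e-04 -1.e+00] F [-1.21  0.98  5.54] M [0.12 0.41 0.06] w 0.236 q [-0.61  0.55 -0.52  0.5  -0.    0.93]
```

View pics/w2.png

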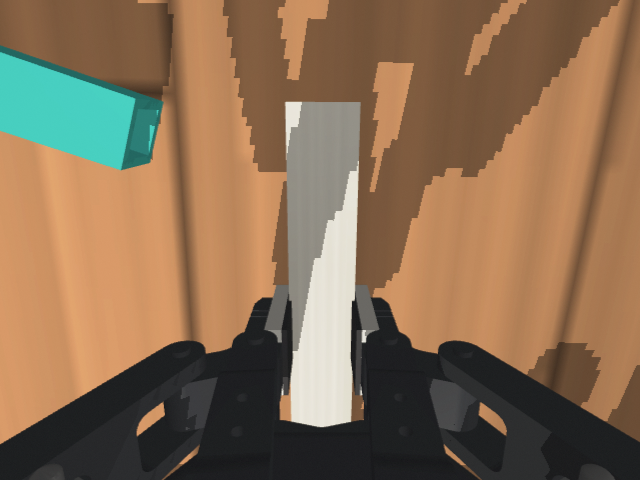

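```bash
python3 - <<'E'
from h import *
plan((.658,.024,.17),26)
E
```

```text
t 3.62 p [ 0.4666 -0.2392  0.0214] yaw 1.58 zt [ 1.e-04 -6.e-04 -1.e+00] F [-1.31  0.82  5.19] M [0.11 0.36 0.03] w 0.233 q [-0.61  0.55 -0.52  0.5  -0.    0.93]
slide [ 0.3971 -0.5155 -0.2974] twist -0.5428 rows>= 6.0
```

>>> drive_tool(
  jaw=[-1,-1,-1,-1,-1,-1,-1,-1],
  slide=[
    [0,0,-0.02],
    [0,0,-0.08],
    [0,0,-0.16],
    [0.04,-0.05,-0.24],
    [0.12,-0.15,-0.297],
    [0.2,-0.25,-0.297],
    [0.28,-0.35,-0.297],
    [0.34,-0.44,-0.297],
  ],
  twist=[0,0,0,-0.05,-0.15,-0.25,-0.35,-0.45],
)

```text
time: 4.62
eef_pos: [0.6303, -0.014, 0.1694]
orientation: [0.982, 0.19, -0.0, -0.0]
force: [0.3, -0.0, -3.3]
width: 0.234
```

```bash
python3 - <<'E'
from h import *
plan((.658,.024,.17),26)
E
```

```text
t 4.62 p [ 0.6303 -0.014   0.1694] yaw 21.96 zt [-3.e-04  0.e+00 -1.e+00] F [ 0.35 -0.03 -3.33] M [ 0.02 -0.04 -0.03] w 0.234 q [-0.14  0.53 -0.08  0.96 -0.    1.05]
slide [ 0.0798 -0.0498 -0.0012] twist -0.0897 rows>= 1.0
```

>>> drive_tool(
  jaw=[-1,-1,-1],
  slide=[
    [0.05,-0.03,0],
    [0.08,-0.05,0],
    [0.08,-0.05,0],
  ],
  twist=[-0.05,-0.09,-0.09],
)

```text
time: 5.0
eef_pos: [0.6572, 0.0229, 0.1688]
orientation: [0.974, 0.224, -0.001, -0.0]
force: [-1.0, -1.8, -4.2]
width: 0.233
```

```bash
python3 - <<'E'
from h import *
st();snap('wrist','w3')
E
```

```text
t 5.0 p [0.6572 0.0229 0.1688] yaw 25.94 zt [-1.1e-03 -1.0e-04 -1.0e+00] F [-1.05 -1.77 -4.16] M [ 0.04  0.04 -0.01] w 0.233 q [-0.08  0.58  0.    0.99 -0.    1.04]
```

View pics/w3.png

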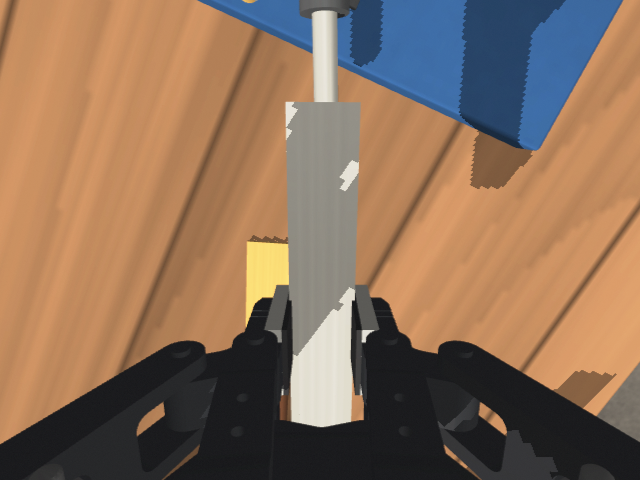

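```bash
cat >> h.py <<'E'
def edges(c,rows,x0,x1,smax=60,vmin=100):
    hsv=cv2.cvtColor(c['im'],cv2.COLOR_RGB2HSV);m=((hsv[...,1]<smax)&(hsv[...,2]>vmin))
    out=[]
    for v in rows:
        x=np.flatnonzero(m[v,x0:x1])+x0
        if len(x): out.append([v,x[0]-.5,x[-1]+.5])
    return np.array(out)
def line(c,e,z):
    # center-line points on plane z -> point, direction angle
    P=np.array([(onplane(c,(a+b)/2,v,z))[:2] for v,a,b in e]);W=[np.linalg.norm(onplane(c,a,v,z)-onplane(c,b,v,z)) for v,a,b in e]
    m=P.mean(0);vt=np.linalg.svd(P-m)[2][0];vt=vt*np.sign(vt[1])
    return m,vt,np.degrees(np.arctan2(vt[1],vt[0])),np.array(W),P
E
python3 - <<'E'
from h import *
c=load('w3');o,R,y=st()
bt=edges(c,range(106,280,6),280,368);tg=edges(c,range(22,98,4),305,348)
print(bt[[0,-1]],tg[[0,5,-1]])
zt=.1688+.0006
mb,db,ab,wb,_=line(c,bt,zt);mt,dt,at,wt,P=line(c,tg,.06)
print('bar',mb,ab,wb[[0,-1]]);print('tang',mt,at,wt[[0,-1]],P[[0,-1]])
# perpendicular offset of bar wrt tang line at mouth & grip
n=np.array([-dt[1],dt[0]])
for nm,p in(('mouth',onplane(c,322.5,102,zt)[:2]),('grip',o['eef_pos'][:2])): print(nm,p,'off',(p-mt)@n,'along',(p-mt)@dt)
E
```

```text
t 5.05 p [0.6568 0.0219 0.1688] yaw 25.86 zt [-1.5e-03 -5.0e-04 -1.0e+00] F [-0.83  0.21 -4.34] M [ 0.08  0.06 -0.  ] w 0.24 q [-0.08  0.58  0.    0.99 -0.    1.04]
[[106.  285.5 359.5]
 [274.  288.5 354.5]] [[ 22.  311.5 336.5]
 [ 42.  312.5 336.5]
 [ 94.  313.5 337.5]]
bar [0.63761584 0.06614013] 115.72510285959946 [0.02177949 0.0217734 ]
tang [0.61568318 0.1144385 ] 117.98977986948223 [0.01307411 0.01312674] [[0.60759695 0.13004144]
 [0.62401112 0.09839368]]
mouth [0.62604638 0.09007311] off 0.0022839877379522183 along -0.02637899976460322
grip [0.65675456 0.02193881] off 0.007144088559822538 along -0.10095550338944728
```

```bash
python3 - <<'E'
from h import *
plan((.6678,.0124,.0704),28.13)
E
```

```text
t 5.05 p [0.6568 0.0219 0.1688] yaw 25.86 zt [-1.5e-03 -5.0e-04 -1.0e+00] F [-0.83  0.21 -4.34] M [ 0.08  0.06 -0.  ] w 0.24 q [-0.08  0.58  0.    0.99 -0.    1.04]
slide [0.0119 0.0268 0.1969] twist -0.0504 rows>= 2.0
```

>>> drive_tool(
  jaw=[-1,-1,-1,-1,-1,-1,-1],
  slide=[
    [0.012,0.027,0],
    [0.012,0.027,0.05],
    [0.012,0.027,0.1],
    [0.012,0.027,0.15],
    [0.012,0.027,0.18],
    [0.012,0.027,0.197],
    [0.012,0.027,0.197],
  ],
  twist=[-0.05,-0.05,-0.05,-0.05,-0.05,-0.05,-0.05],
)

```text
time: 5.92
eef_pos: [0.6685, 0.0124, 0.0707]
orientation: [0.97, 0.243, -0.0, -0.0]
force: [-0.5, 0.4, -3.1]
width: 0.231
```

```bash
python3 - <<'E'
from h import *
st();snap('wrist','w4');snap('side','s4');snap('scene','sc4')
a=load('s4')['im'][180:340,180:400];cv2.imwrite('pics/s4c.png',cv2.resize(a,None,fx=3.5,fy=3.5,interpolation=2)[:,:,::-1])
E
```

```text
t 5.92 p [0.6685 0.0124 0.0707] yaw 28.09 zt [-6.e-04 -1.e-04 -1.e+00] F [-0.46  0.39 -3.1 ] M [0.11 0.02 0.08] w 0.231 q [-0.09  0.69 -0.07  0.81 -0.    0.99]
```

View pics/w4.png

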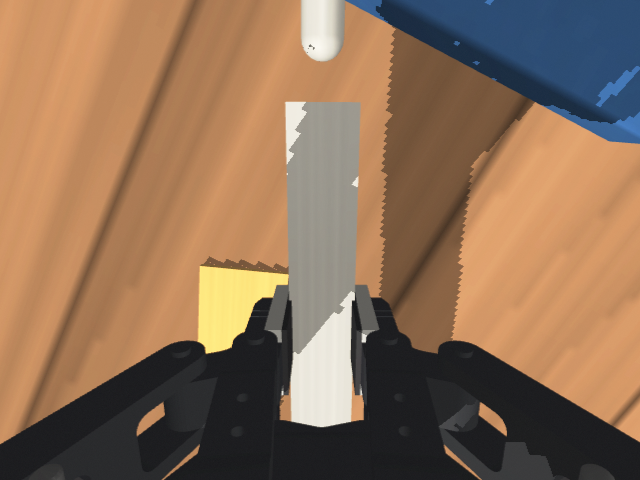

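View pics/s4c.png

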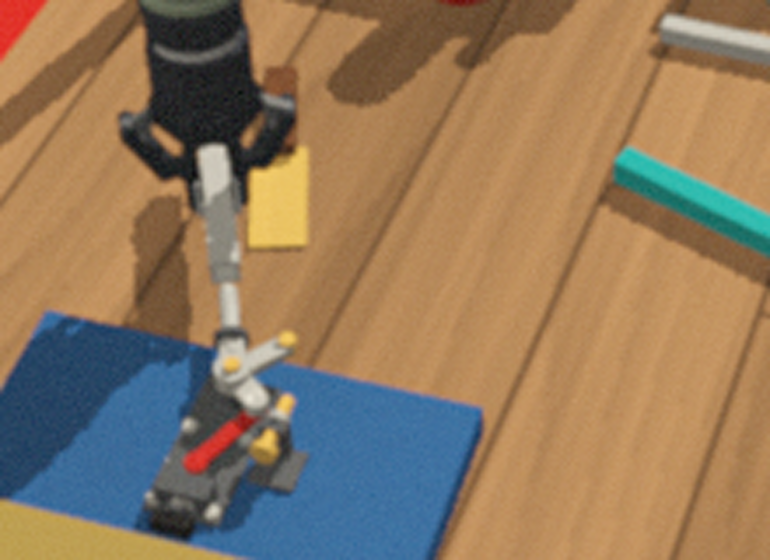

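View pics/sc4.png

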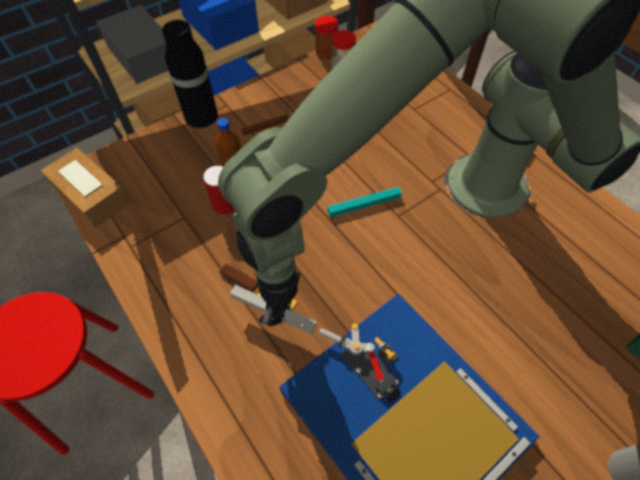

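```bash
python3 - <<'E'
from h import *
c=load('w4');o,R,y=st()
bt=edges(c,range(106,270,6),280,368);tg=edges(c,range(2,44,3),296,352)
zt=o['eef_pos'][2]+.0006
mb,db,ab,wb,_=line(c,bt,zt);print('bar',ab,wb[[0,-1]])
for z in (.06,.062):
    mt,dt,at,wt,P=line(c,tg,z);print('tang',at,wt[[0,5,-1]])
    n=np.array([-dt[1],dt[0]]);m=onplane(c,322.5,102,zt)[:2];tp=onplane(c,323,61,z)[:2]
    print('off mouth',(m-mt)@n,'bar dev',(mb-mt)@n,'gap to tip',(tp-m)@dt,'n',n,'tip',tp,'mouth',m)
E
```

```text
t 6.08 p [0.6695 0.0127 0.0719] yaw 28.13 zt [ 1.8e-03 -2.0e-04 -1.0e+00] F [ 0.62 -0.33 -3.83] M [ 0.09  0.01 -0.03] w 0.233 q [-0.09  0.69 -0.07  0.81 -0.    0.99]
bar 117.8915757801242 [0.02156772 0.02147035]
tang 115.87914271571132 [0.01443138 0.01334941 0.01262332]
off mouth -0.0009732691596644129 bar dev -0.0018546145213922942 gap to tip 0.012634098181782573 n [-0.89971673 -0.43647429] tip [0.62901554 0.08944351] mouth [0.63482286 0.07821848]
tang 115.87914271571123 [0.0142201  0.01315397 0.01243852]
off mouth -0.0009602422026313408 bar dev -0.0018415875643592644 gap to tip 0.0123794197089464 n [-0.89971673 -0.43647429] tip [0.62912989 0.08921592] mouth [0.63482286 0.07821848]
```

```bash
python3 - <<'E'
from h import *
c=load('w4');tg=edges(c,range(2,60,4),290,360);print(tg.tolist())
print(c['im'][10,295:352:2].tolist())
for i in range(3): print(env.get_obs()['eef_pos'])
E
```

```text
[[2.0, 300.5, 348.5], [6.0, 300.5, 356.5], [10.0, 300.5, 344.5], [14.0, 300.5, 344.5], [18.0, 300.5, 343.5], [22.0, 300.5, 343.5], [26.0, 300.5, 343.5], [30.0, 300.5, 343.5], [34.0, 300.5, 343.5], [38.0, 300.5, 343.5], [42.0, 301.5, 342.5], [46.0, 302.5, 341.5], [50.0, 303.5, 340.5], [54.0, 306.5, 337.5], [58.0, 311.5, 332.5]]
[[201, 145, 97], [205, 146, 99], [207, 149, 99], [201, 186, 166], [219, 215, 199], [228, 224, 211], [233, 229, 219], [234, 231, 220], [235, 232, 221], [237, 233, 223], [237, 233, 223], [238, 234, 224], [241, 238, 227], [242, 239, 230], [241, 238, 230], [235, 231, 222], [228, 225, 214], [224, 220, 205], [222, 219, 203], [214, 208, 194], [200, 195, 181], [181, 178, 165], [165, 162, 151], [156, 152, 142], [149, 146, 135], [191, 137, 93], [192, 138, 95], [191, 137, 93], [192, 138, 94]]
[0.66952135 0.01266384 0.07187311]
[0.66952135 0.01266384 0.07187311]
[0.66952135 0.01266384 0.07187311]
```

```bash
python3 - <<'E'
from h import *
c=load('w4');tg=edges(c,range(12,40,2),290,350);bt=edges(c,range(106,270,6),280,368)
zt=.0704+.0006
mb,db,ab,wb,_=line(c,bt,zt);mt,dt,at,wt,P=line(c,tg,.06)
n=np.array([-db[1],db[0]]);m=onplane(c,322.5,102,zt)[:2];tp=onplane(c,322.2,61,.06)[:2]
print(ab,at,wb.mean(),wt.mean(),'tang off from bar axis (n)',(P-mb)@n,'tip',(tp-mb)@n,'gap',(tp-m)@db,'n',n)
E
```

```text
117.89157578012416 117.03311362383903 0.021987240544049515 0.013174966626409467 tang off from bar axis (n) [1.02132545e-04 9.93236870e-05 9.65080061e-05 2.45474316e-04
 2.42829708e-04 2.40178652e-04 2.37521125e-04 2.34857104e-04
 2.32186564e-04 2.29509482e-04 2.26825834e-04 2.24135595e-04
 2.21438741e-04 2.18735249e-04] tip 0.00012481438671529965 gap 0.012580237169926253 n [-0.88383442 -0.46779987]
```

>>> drive_tool(
  jaw=[-1,-1,-1,-1,-1,-1],
  slide=[
    [0,-0.01,0],
    [0,-0.02,0],
    [0,-0.026,0],
    [0,-0.032,0],
    [0,-0.038,0],
    [0,-0.044,0],
  ],
  twist=[0,0,0,0,0,0],
)

```text
time: 6.82
eef_pos: [0.6583, 0.0323, 0.0708]
orientation: [0.97, 0.243, -0.0, 0.0]
force: [-1.1, 0.4, -3.4]
width: 0.239
```

```bash
python3 - <<'E'
from h import *
st();snap('wrist','w5')
E
```

```text
t 6.83 p [0.6583 0.0323 0.0708] yaw 28.13 zt [-0. -0. -1.] F [-1.12  0.43 -3.35] M [ 0.15  0.04 -0.  ] w 0.239 q [-0.06  0.68 -0.1   0.8  -0.    1.02]
```

View pics/w5.png

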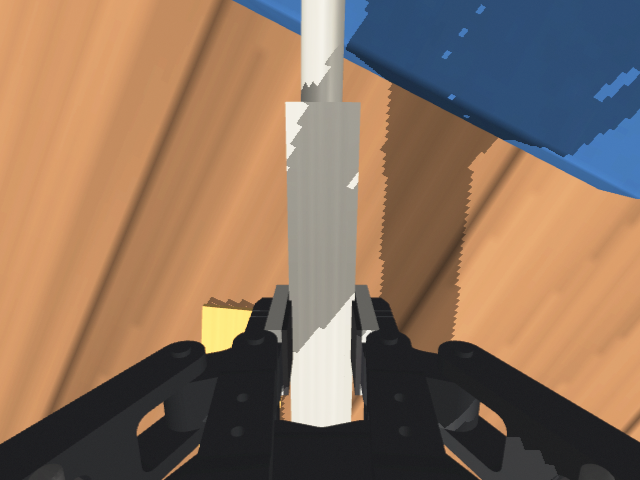

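The mouth (row 102) is now over the tang, which sits centred at column 323. There is no extra force, so I carry on.

>>> drive_tool(
  jaw=[-1,-1,-1,-1],
  slide=[
    [0,-0.012,0],
    [0,-0.024,0],
    [0,-0.036,0],
    [0,-0.044,0],
  ],
  twist=[0,0,0,0],
)

```text
time: 7.38
eef_pos: [0.6477, 0.0521, 0.0708]
orientation: [0.97, 0.243, -0.0, -0.0]
force: [0.6, 0.3, -3.6]
width: 0.24
```

```bash
python3 - <<'E'
from h import *
st();snap('wrist','w6')
E
```

```text
t 7.38 p [0.6477 0.0521 0.0708] yaw 28.15 zt [-1.e-04  1.e-04 -1.e+00] F [ 0.6   0.32 -3.63] M [0.05 0.1  0.  ] w 0.24 q [-0.03  0.66 -0.13  0.78  0.    1.05]
```

View pics/w6.png

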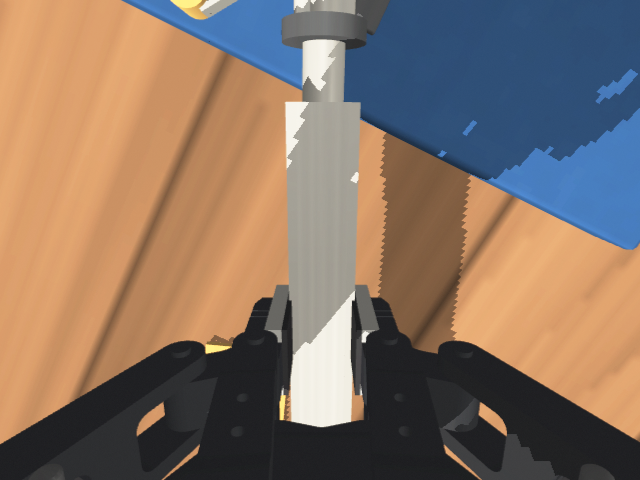

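```bash
python3 - <<'E'
from h import *
c=load('w6');z=.0708
m=onplane(c,322.5,102,z+.0006)
for v,zz in((40,.0666),(47,.073),(47,.06)): print(v,zz,np.linalg.norm((onplane(c,322.5,v,zz)-m)[:2]))
print(c['im'][34:52:1,323].tolist())
E
```

```text
40 0.0666 0.017470685906301624
47 0.073 0.014583701342519323
47 0.06 0.016618287291705603
[[124, 125, 122], [103, 104, 103], [94, 95, 94], [94, 96, 95], [93, 94, 94], [182, 178, 168], [247, 244, 236], [248, 246, 238], [248, 246, 238], [248, 245, 238], [248, 246, 238], [248, 246, 238], [248, 245, 238], [248, 245, 238], [248, 246, 238], [248, 245, 238], [248, 245, 238], [248, 246, 238]]
```

>>> drive_tool(
  jaw=[-1,-1,-1,-1],
  slide=[
    [0,-0.01,0],
    [0,-0.02,0],
    [0,-0.028,0],
    [0,-0.03,0],
  ],
  twist=[0,0,0,0],
)

```text
time: 7.92
eef_pos: [0.6407, 0.0651, 0.0708]
orientation: [0.97, 0.243, -0.0, -0.0]
force: [-0.0, 0.2, -4.2]
width: 0.234
```

>>> drive_tool(
  jaw=[-1,-1,-1],
  slide=[
    [0,-0.001,0],
    [0,-0.002,0],
    [0,-0.003,0],
  ],
  twist=[0,0,0],
)

```text
time: 8.3
eef_pos: [0.6403, 0.066, 0.0708]
orientation: [0.97, 0.243, 0.0, 0.0]
force: [0.8, 0.0, -4.6]
width: 0.235
```

```bash
python3 - <<'E'
from h import *
st();snap('wrist','w7')
E
```

```text
t 8.3 p [0.6403 0.066  0.0708] yaw 28.12 zt [ 0. -0. -1.] F [ 0.78  0.02 -4.59] M [ 0.11  0.07 -0.02] w 0.235 q [-0.01  0.65 -0.15  0.77 -0.    1.07]
```

View pics/w7.png

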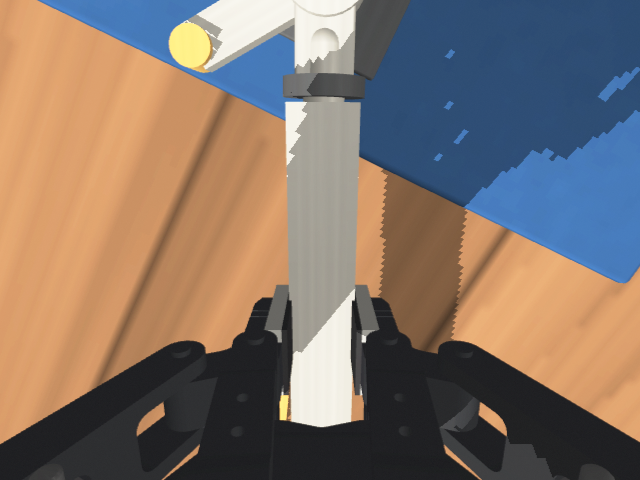

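About 1 mm of gap is left at the collar (row 98). I'll creep on to contact.

>>> drive_tool(
  jaw=[-1,-1,-1],
  slide=[
    [0,-0.001,0],
    [0,-0.002,0],
    [0,-0.003,0],
  ],
  twist=[0,0,0],
)

```text
time: 8.72
eef_pos: [0.6395, 0.0675, 0.0708]
orientation: [0.97, 0.243, -0.0, 0.0]
force: [1.0, -0.3, -4.2]
width: 0.236
```

>>> drive_tool(
  jaw=[-1,-1],
  slide=[
    [0,-0.001,0],
    [0,-0.002,0],
  ],
  twist=[0,0],
)

```text
time: 8.98
eef_pos: [0.6395, 0.0676, 0.071]
orientation: [0.97, 0.243, 0.0, 0.001]
force: [1.9, -4.6, -3.1]
width: 0.236
```

```bash
python3 - <<'E'
from h import *
st();c=snap('wrist','w8');cv2.imwrite('pics/w8c.png',cv2.resize(c['color'][40:140,250:400],None,fx=5,fy=5)[:,:,::-1])
E
```

```text
t 8.97 p [0.6395 0.0676 0.071 ] yaw 28.1 zt [ 8.0e-04 -1.8e-03 -1.0e+00] F [ 1.9  -4.55 -3.06] M [-0.66 -0.23  0.02] w 0.236 q [-0.01  0.65 -0.15  0.77 -0.    1.07]
```

View pics/w8c.png

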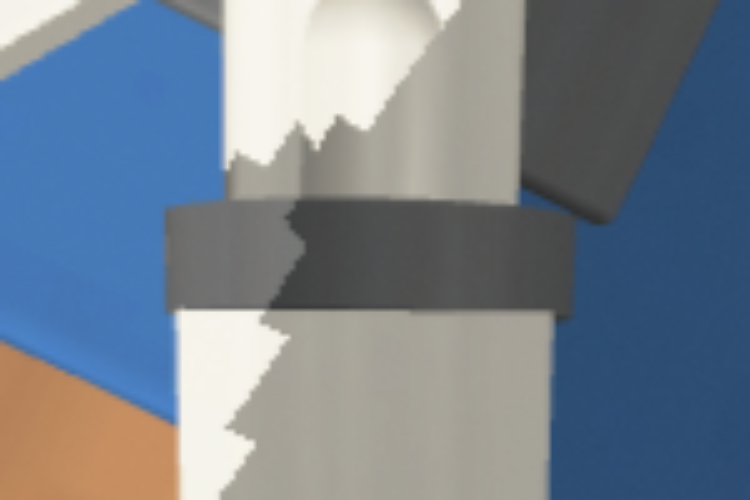

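>>> drive_tool(
  jaw=[-1,-1,-1,-1,-1],
  slide=[
    [-0.0115,0.0007,0],
    [-0.023,-0.0002,0],
    [-0.0344,-0.0017,0],
    [-0.0457,-0.0038,0],
    [-0.0569,-0.0065,0],
  ],
  twist=[0.0667,0.1333,0.2,0.2667,0.3333],
  grip_force=100,
)

```text
time: 9.65
eef_pos: [0.6134, 0.0578, 0.0711]
orientation: [0.994, 0.113, 0.001, -0.0]
force: [2.5, -1.5, -5.6]
width: 0.23
```

```bash
cat >> h.py <<'E'
PIV=np.array([.588,.1644])
def hs():
    o,R,y=st();p=o['eef_pos'][:2]-PIV;r=np.hypot(*p);F=o['force']
    u=np.array([-R[0,1],-R[1,1]]);u=-u  # outward along bar (tool +y)
    tx=-R[:2,0]                          # closing direction
    M=p[0]*F[1]-p[1]*F[0]+o['torque'][2]
    print('r',r.round(4),'ang',np.degrees(np.arctan2(p[1],p[0])).round(1),'Fout',(F[:2]@u).round(2),'Fclose(reaction)',(F[:2]@tx).round(2),'Mpiv',M.round(3),'eqN@135',(M/.135).round(2),'swing deg',(28.12-y).round(2))
E
python3 - <<'E'
from h import *
hs();c=snap('wrist','w9');cv2.imwrite('pics/w9c.png',cv2.resize(c['color'][0:200,170:470],None,fx=2.5,fy=2.5)[:,:,::-1])
E
```

```text
t 9.65 p [0.6134 0.0578 0.0711] yaw 13.02 zt [ 2.3e-03  3.0e-04 -1.0e+00] F [ 2.52 -1.47 -5.57] M [-0.15 -0.58 -0.08] w 0.23 q [-0.03  0.61 -0.23  0.73  0.    1.32]
r 0.1096 ang -76.6 Fout 1.99 Fclose(reaction) -2.12 Mpiv 0.148 eqN@135 1.1 swing deg 15.1
```

View pics/w9c.png

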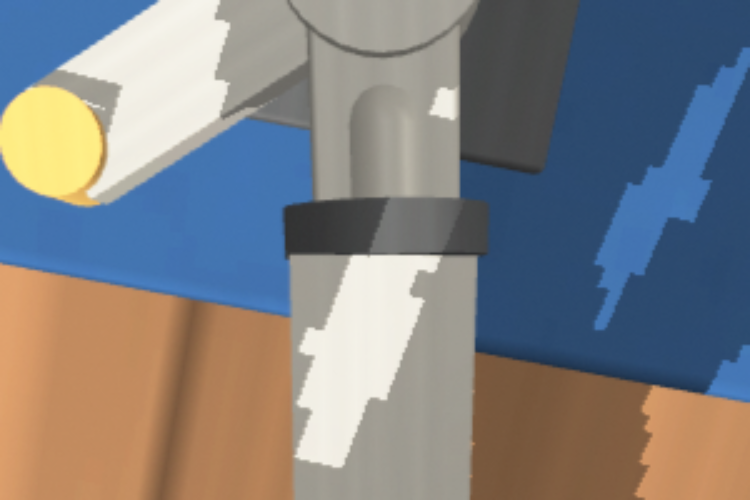

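>>> drive_tool(
  jaw=[-1,-1,-1,-1,-1,-1],
  slide=[
    [-0.0115,-0.0003,0],
    [-0.023,-0.0012,0],
    [-0.0344,-0.0027,0],
    [-0.0457,-0.0048,0],
    [-0.0569,-0.0075,0],
    [-0.068,-0.0108,0],
  ],
  twist=[0.0667,0.1333,0.2,0.2667,0.3333,0.4],
)

```text
time: 10.45
eef_pos: [0.5812, 0.055, 0.0717]
orientation: [0.999, -0.043, 0.003, 0.0]
force: [7.7, -2.0, -7.4]
width: 0.231
```

```bash
python3 - <<'E'
from h import *
hs()
E
```

```text
t 10.45 p [0.5812 0.055  0.0717] yaw -4.92 zt [ 6.2e-03 -7.0e-04 -1.0e+00] F [ 7.67 -1.98 -7.36] M [-0.55 -1.62  0.09] w 0.231 q [-0.03  0.55 -0.33  0.68 -0.    1.62]
r 0.1096 ang -93.6 Fout 1.32 Fclose(reaction) -7.81 Mpiv 0.939 eqN@135 6.96 swing deg 33.04
```

>>> drive_tool(
  jaw=[-1,-1,-1,-1,-1],
  slide=[
    [-0.0115,-0.0003,0],
    [-0.023,-0.0012,0],
    [-0.0344,-0.0027,0],
    [-0.0457,-0.0048,0],
    [-0.0569,-0.0075,0],
  ],
  twist=[0.0667,0.1333,0.2,0.2667,0.3333],
)

```text
time: 11.08
eef_pos: [0.5542, 0.06, 0.0721]
orientation: [0.985, -0.173, 0.004, 0.001]
force: [7.9, -5.7, -7.5]
width: 0.234
```

```bash
python3 - <<'E'
from h import *
hs();c=snap('wrist','w10');cv2.imwrite('pics/w10c.png',cv2.resize(c['color'][0:200,100:500],None,fx=2,fy=2)[:,:,::-1])
E
```

```text
t 11.07 p [0.5542 0.06   0.0721] yaw -19.97 zt [ 0.0079 -0.0033 -1.    ] F [ 7.85 -5.74 -7.54] M [-1.17 -1.57  0.03] w 0.234 q [-0.02  0.51 -0.41  0.64 -0.    1.9 ]
r 0.1097 ang -108.0 Fout 2.71 Fclose(reaction) -9.34 Mpiv 1.041 eqN@135 7.71 swing deg 48.09
```

View pics/w10c.png

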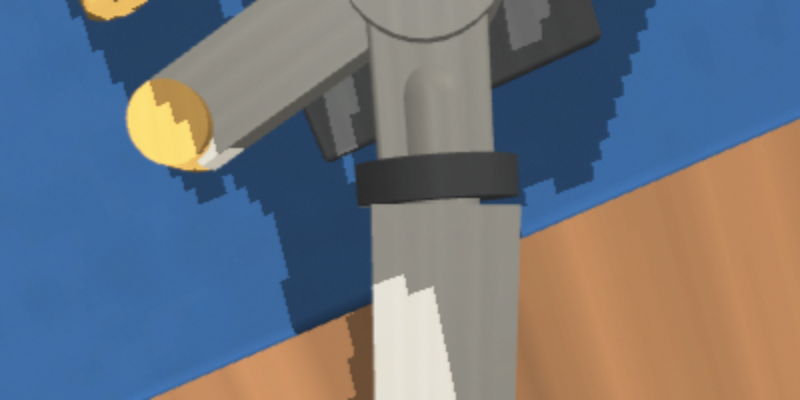

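>>> drive_tool(
  jaw=[-1,-1,-1,-1],
  slide=[
    [-0.0077,-0.0006,0],
    [-0.0154,-0.001,0],
    [-0.023,-0.0017,0],
    [-0.0268,-0.0021,0],
  ],
  twist=[0.0444,0.0889,0.1333,0.1556],
)

```text
time: 11.62
eef_pos: [0.5399, 0.0659, 0.0717]
orientation: [0.972, -0.233, 0.002, 0.001]
force: [2.5, -3.5, -3.1]
width: 0.231
```

```bash
python3 - <<'E'
from h import *
hs()
E
```

```text
t 11.62 p [0.5399 0.0659 0.0717] yaw -26.94 zt [ 0.0041 -0.0025 -1.    ] F [ 2.51 -3.46 -3.14] M [-0.71 -0.62 -0.13] w 0.231 q [-0.01  0.5  -0.44  0.63 -0.    2.03]
r 0.1096 ang -116.0 Fout 1.95 Fclose(reaction) -3.8 Mpiv 0.288 eqN@135 2.13 swing deg 55.06
```

>>> drive_tool(
  jaw=[-1,-1,-1],
  slide=[
    [-0.0058,-0.0005,0],
    [-0.0115,-0.0007,0],
    [-0.0115,-0.0007,0],
  ],
  twist=[0.0333,0.0667,0.0667],
)

```text
time: 12.0
eef_pos: [0.5309, 0.0708, 0.0703]
orientation: [0.966, -0.257, -0.002, -0.0]
force: [-3.7, 0.7, -2.8]
width: 0.228
```

```bash
python3 - <<'E'
from h import *
hs();c=snap('wrist','w11');cv2.imwrite('pics/w11c.png',cv2.resize(c['color'][0:200,100:500],None,fx=2,fy=2)[:,:,::-1])
E
```

```text
t 12.0 p [0.5309 0.0708 0.0703] yaw -29.8 zt [-0.0034  0.0015 -1.    ] F [-3.69  0.66 -2.79] M [0.3  0.75 0.12] w 0.228 q [-0.01  0.49 -0.45  0.63  0.    2.08]
r 0.1096 ang -121.4 Fout 1.26 Fclose(reaction) 3.53 Mpiv -0.264 eqN@135 -1.96 swing deg 57.92
```

View pics/w11c.png

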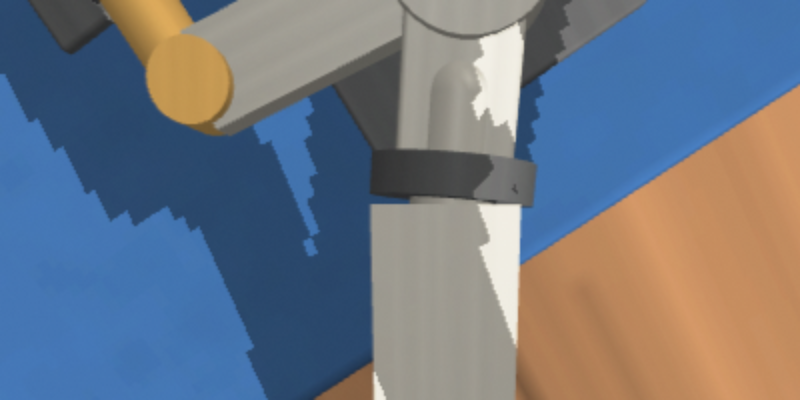

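>>> drive_tool(
  jaw=[-1,-1,-1],
  slide=[
    [-0.0038,-0.0001,0],
    [-0.0077,-0.0002,0],
    [-0.0077,-0.0002,0],
  ],
  twist=[0.0222,0.0444,0.0444],
)

```text
time: 12.42
eef_pos: [0.5298, 0.0718, 0.0708]
orientation: [0.962, -0.275, 0.0, 0.0]
force: [-1.3, -0.0, -4.5]
width: 0.227
```

```bash
python3 - <<'E'
from h import *
hs();c=snap('wrist','w12');cv2.imwrite('pics/w12c.png',cv2.resize(c['color'][0:200,100:500],None,fx=2,fy=2)[:,:,::-1])
E
```

```text
t 12.43 p [0.5298 0.0718 0.0708] yaw -31.88 zt [ 6.e-04 -4.e-04 -1.e+00] F [-1.25 -0.01 -4.54] M [-0.13  0.3   0.06] w 0.227 q [-0.    0.49 -0.46  0.62 -0.    2.12]
r 0.1094 ang -122.1 Fout 0.67 Fclose(reaction) 1.06 Mpiv -0.052 eqN@135 -0.38 swing deg 60.0
```

View pics/w12c.png

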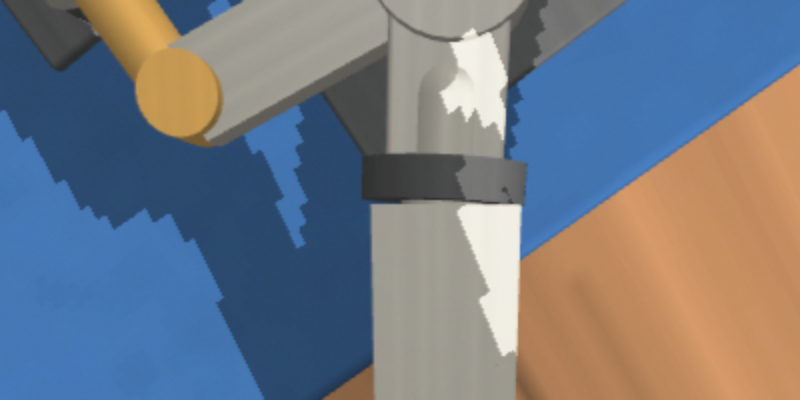

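>>> drive_tool(
  jaw=[-1,-1,-1],
  slide=[
    [-0.0038,0,0],
    [-0.006,-0.0001,0],
    [-0.006,-0.0001,0],
  ],
  twist=[0.01,0.02,0.02],
)

```text
time: 12.85
eef_pos: [0.5275, 0.0735, 0.0711]
orientation: [0.959, -0.282, 0.001, -0.0]
force: [-0.2, -1.9, -4.1]
width: 0.233
```

```bash
python3 - <<'E'
from h import *
hs()
E
```

```text
t 12.85 p [0.5275 0.0735 0.0711] yaw -32.78 zt [ 1.1e-03 -1.0e-04 -1.0e+00] F [-0.19 -1.91 -4.05] M [-0.24 -0.03 -0.07] w 0.233 q [-0.    0.48 -0.47  0.62 -0.    2.14]
r 0.1092 ang -123.6 Fout 1.71 Fclose(reaction) -0.87 Mpiv 0.031 eqN@135 0.23 swing deg 60.9
```

>>> drive_tool(
  jaw=[-1,-1,-1],
  slide=[
    [-0.003,0,0],
    [-0.005,0,0],
    [-0.005,0,0],
  ],
  twist=[0.01,0.02,0.02],
)

```text
time: 13.22
eef_pos: [0.5262, 0.0745, 0.0712]
orientation: [0.957, -0.29, 0.001, 0.0]
force: [3.3, -3.7, -5.6]
width: 0.225
```

```bash
python3 - <<'E'
from h import *
hs();c=snap('wrist','w13');cv2.imwrite('pics/w13c.png',cv2.resize(c['color'][0:200,100:500],None,fx=2,fy=2)[:,:,::-1])
E
```

```text
t 13.22 p [0.5262 0.0745 0.0712] yaw -33.71 zt [ 0.0025 -0.001  -1.    ] F [ 3.28 -3.65 -5.65] M [-0.74 -0.81 -0.24] w 0.225 q [ 0.    0.48 -0.47  0.62 -0.    2.16]
r 0.1091 ang -124.5 Fout 1.22 Fclose(reaction) -4.76 Mpiv 0.278 eqN@135 2.06 swing deg 61.83
```

View pics/w13c.png

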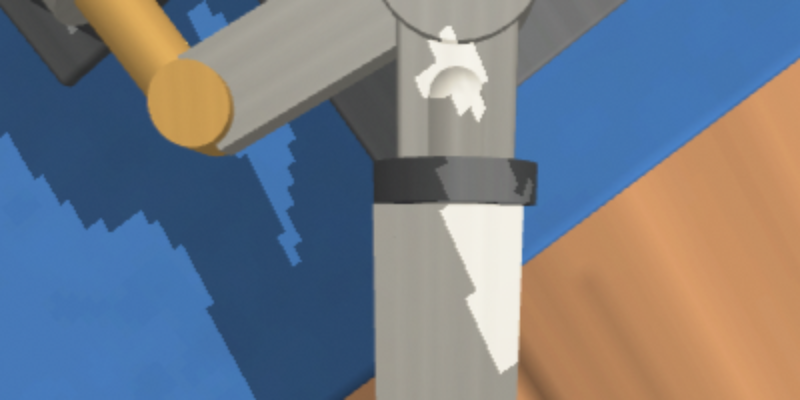

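>>> drive_tool(
  jaw=[-1,-1,-1],
  slide=[
    [-0.003,0,0],
    [-0.004,0,0],
    [-0.004,0,0],
  ],
  twist=[0.02,0.04,0.04],
)

```text
time: 13.65
eef_pos: [0.525, 0.0752, 0.0713]
orientation: [0.952, -0.305, 0.002, 0.0]
force: [4.3, -4.8, -5.1]
width: 0.229
```

```bash
python3 - <<'E'
from h import *
hs()
E
```

```text
t 13.65 p [0.525  0.0752 0.0713] yaw -35.49 zt [ 0.0032 -0.002  -1.    ] F [ 4.26 -4.78 -5.1 ] M [-0.94 -0.89  0.02] w 0.229 q [ 0.    0.48 -0.47  0.62 -0.    2.19]
r 0.1092 ang -125.2 Fout 1.42 Fclose(reaction) -6.24 Mpiv 0.705 eqN@135 5.22 swing deg 63.61
```

>>> drive_tool(
  jaw=[-1,-1,-1],
  slide=[
    [-0.003,0,0],
    [-0.005,0,0],
    [-0.005,0,0],
  ],
  twist=[0.01,0.02,0.02],
)

```text
time: 14.02
eef_pos: [0.5241, 0.0757, 0.0715]
orientation: [0.95, -0.312, 0.003, 0.001]
force: [7.2, -6.9, -6.2]
width: 0.228
```

```bash
python3 - <<'E'
from h import *
hs()
E
```

```text
t 14.03 p [0.5241 0.0757 0.0715] yaw -36.4 zt [ 0.0054 -0.0042 -1.    ] F [ 7.19 -6.86 -6.23] M [-1.55 -1.38  0.09] w 0.228 q [ 0.01  0.47 -0.48  0.61 -0.    2.21]
r 0.1093 ang -125.8 Fout 1.25 Fclose(reaction) -9.86 Mpiv 1.165 eqN@135 8.63 swing deg 64.52
```

>>> drive_tool(
  jaw=[-1,-1,-1],
  slide=[
    [-0.003,0,0],
    [-0.005,0,0],
    [-0.005,0,0],
  ],
  twist=[0.01,0.02,0.02],
)

```text
time: 14.4
eef_pos: [0.5234, 0.0762, 0.0718]
orientation: [0.947, -0.32, 0.005, 0.002]
force: [10.0, -10.3, -8.6]
width: 0.233
```

```bash
python3 - <<'E'
from h import *
hs()
E
```

```text
t 14.4 p [0.5234 0.0762 0.0718] yaw -37.34 zt [ 0.0076 -0.0065 -1.    ] F [ 10.   -10.27  -8.56] M [-2.18 -1.86  0.07] w 0.233 q [ 0.01  0.47 -0.48  0.61 -0.01  2.23]
r 0.1093 ang -126.2 Fout 2.09 Fclose(reaction) -14.18 Mpiv 1.619 eqN@135 11.99 swing deg 65.46
```

>>> drive_tool(
  jaw=[-1,-1,-1],
  slide=[
    [-0.002,0,0],
    [-0.003,0,0],
    [-0.003,0,0],
  ],
  twist=[0.007,0.013,0.013],
)

```text
time: 14.78
eef_pos: [0.5229, 0.0766, 0.0719]
orientation: [0.946, -0.325, 0.005, 0.002]
force: [10.7, -11.1, -8.2]
width: 0.23
```

```bash
python3 - <<'E'
from h import *
hs();c=snap('wrist','w14');cv2.imwrite('pics/w14c.png',cv2.resize(c['color'][0:200,100:500],None,fx=2,fy=2)[:,:,::-1]);hs()
E
```

```text
t 14.78 p [0.5229 0.0766 0.0719] yaw -37.94 zt [ 0.0087 -0.0079 -0.9999] F [ 10.75 -11.12  -8.16] M [-2.55 -2.16  0.12] w 0.23 q [ 0.01  0.47 -0.48  0.61 -0.01  2.24]
r 0.1094 ang -126.6 Fout 2.16 Fclose(reaction) -15.31 Mpiv 1.79 eqN@135 13.26 swing deg 66.06
t 14.82 p [0.5229 0.0765 0.0719] yaw -37.95 zt [ 0.0087 -0.0078 -0.9999] F [  9.91 -11.95  -8.76] M [-2.57 -2.18  0.08] w 0.226 q [ 0.01  0.47 -0.48  0.61 -0.01  2.24]
r 0.1094 ang -126.5 Fout 3.33 Fclose(reaction) -15.16 Mpiv 1.727 eqN@135 12.8 swing deg 66.07
```

View pics/w14c.png

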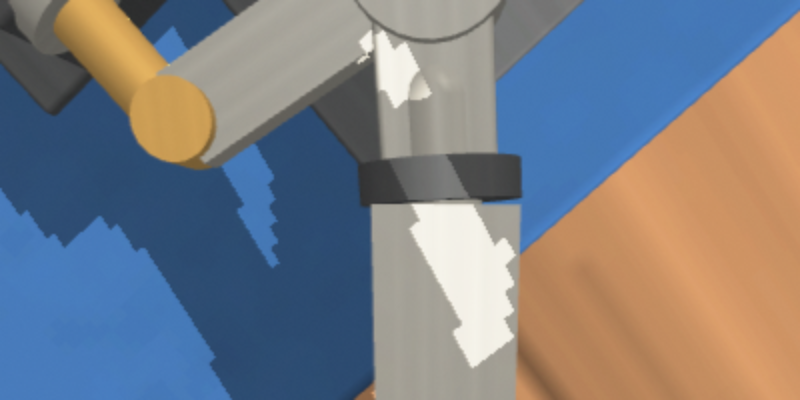

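>>> drive_tool(
  jaw=[-1,-1,-1,-1],
  slide=[
    [0,0,0],
    [0,0,0],
    [0,0,0],
    [0,0,0],
  ],
  twist=[0,0,0,0],
)

```text
time: 15.32
eef_pos: [0.5229, 0.0765, 0.0719]
orientation: [0.946, -0.325, 0.005, 0.002]
force: [10.8, -11.9, -9.1]
width: 0.23
```

```bash
python3 - <<'E'
from h import *
hs()
E
```

```text
t 15.32 p [0.5229 0.0765 0.0719] yaw -37.94 zt [ 0.0087 -0.0078 -0.9999] F [ 10.8  -11.91  -9.11] M [-2.54 -2.13  0.14] w 0.23 q [ 0.01  0.47 -0.48  0.61 -0.01  2.24]
r 0.1094 ang -126.5 Fout 2.75 Fclose(reaction) -15.84 Mpiv 1.869 eqN@135 13.85 swing deg 66.06
```

>>> drive_tool(
  jaw=[-1,-1,-1,-1],
  slide=[
    [0.004,0,0],
    [0.008,0,0],
    [0.013,0,0],
    [0.017,0,0],
  ],
  twist=[-0.015,-0.03,-0.04,-0.05],
)

```text
time: 15.82
eef_pos: [0.5251, 0.0748, 0.071]
orientation: [0.952, -0.306, 0.0, -0.001]
force: [1.2, -0.9, -3.5]
width: 0.228
```

```bash
python3 - <<'E'
from h import *
hs();snap('wrist','w15')
E
```

```text
t 15.82 p [0.5251 0.0748 0.071 ] yaw -35.58 zt [ 6.e-04  9.e-04 -1.e+00] F [ 1.25 -0.94 -3.47] M [-0.06 -0.28 -0.01] w 0.228 q [ 0.    0.48 -0.47  0.62  0.    2.19]
r 0.1095 ang -125.1 Fout 0.04 Fclose(reaction) -1.56 Mpiv 0.16 eqN@135 1.18 swing deg 63.7
```

View pics/w15.png

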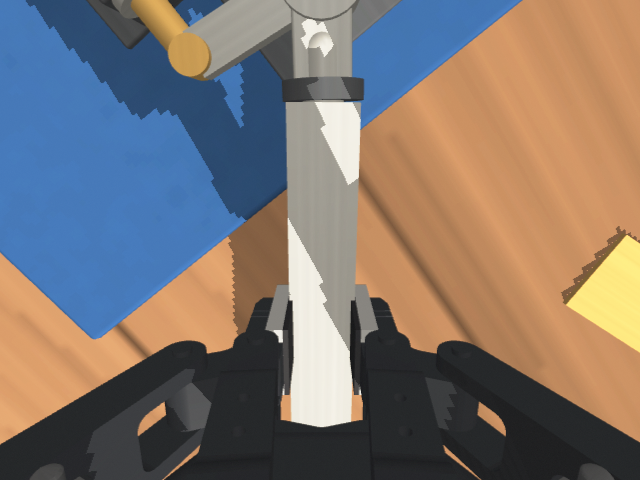

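>>> drive_tool(
  jaw=[-1,-1,-1,-1,-1],
  slide=[
    [0.001,0,0],
    [0.001,0.01,0],
    [0.001,0.02,0],
    [0.001,0.03,0],
    [0.001,0.04,0],
  ],
  twist=[0,0,0,0,0],
)

```text
time: 16.5
eef_pos: [0.5128, 0.0578, 0.0707]
orientation: [0.952, -0.306, -0.0, 0.0]
force: [0.9, 0.2, -4.2]
width: 0.229
```

```bash
python3 - <<'E'
from h import *
hs();snap('wrist','w16')
E
```

```text
t 16.5 p [0.5128 0.0578 0.0707] yaw -35.61 zt [-7.e-04  1.e-04 -1.e+00] F [ 0.88  0.16 -4.22] M [ 0.07 -0.31 -0.01] w 0.229 q [-0.03  0.46 -0.51  0.6   0.    2.16]
r 0.1304 ang -125.2 Fout -0.64 Fclose(reaction) -0.62 Mpiv 0.072 eqN@135 0.53 swing deg 63.73
```

View pics/w16.png

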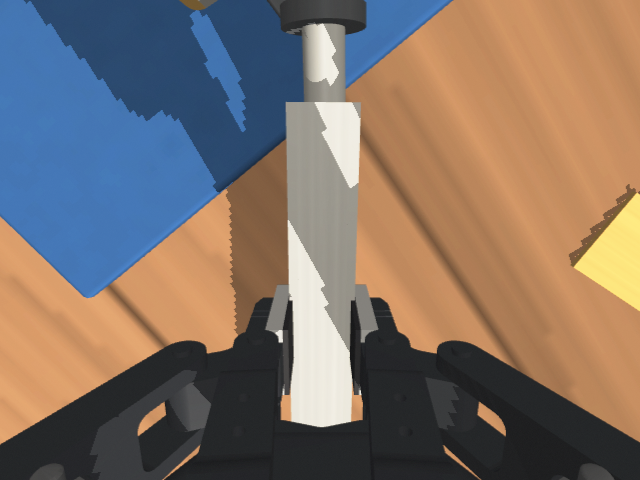

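>>> drive_tool(
  jaw=[-1,-1,-1,-1,-1,-1],
  slide=[
    [0,0.015,0],
    [0,0.03,0],
    [0,0.045,0],
    [0,0.06,0],
    [0,0.08,0],
    [0,0.1,0],
  ],
  twist=[0,0,0,0,0,0],
)

```text
time: 17.3
eef_pos: [0.4839, 0.0169, 0.0708]
orientation: [0.952, -0.306, -0.0, 0.0]
force: [0.4, 0.1, -3.8]
width: 0.235
```

```bash
python3 - <<'E'
from h import *
hs();snap('wrist','w17');snap('scene','sc17');snap('side','s17')
E
```

```text
t 17.3 p [0.4839 0.0169 0.0708] yaw -35.61 zt [-2.e-04 -0.e+00 -1.e+00] F [ 0.4   0.07 -3.76] M [ 0.05 -0.04 -0.02] w 0.235 q [-0.12  0.41 -0.59  0.57 -0.    2.07]
r 0.1806 ang -125.2 Fout -0.29 Fclose(reaction) -0.29 Mpiv 0.036 eqN@135 0.27 swing deg 63.73
```

View pics/w17.png

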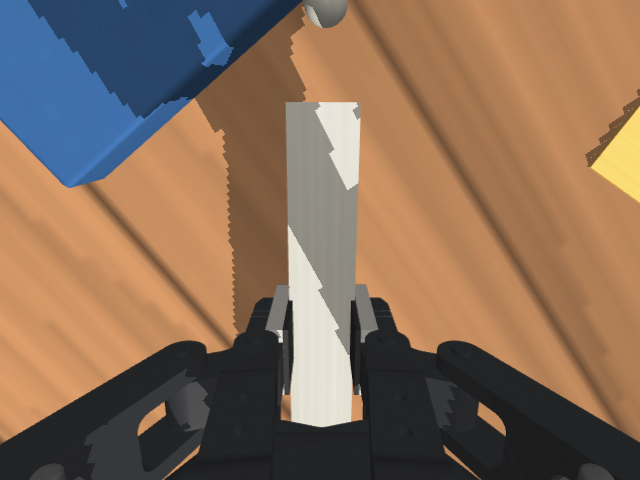

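View pics/s17.png

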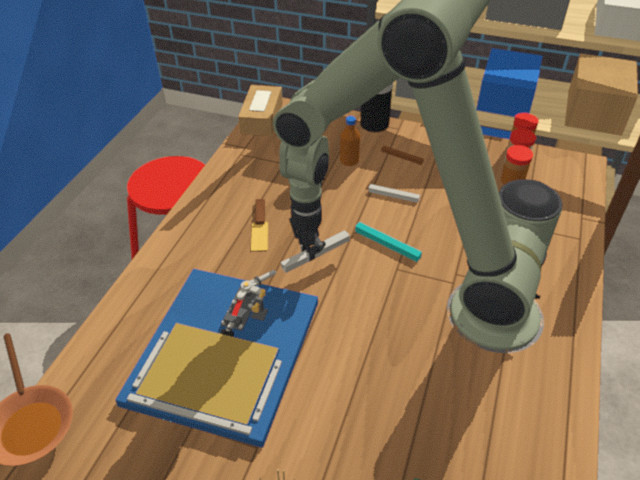

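View pics/sc17.png

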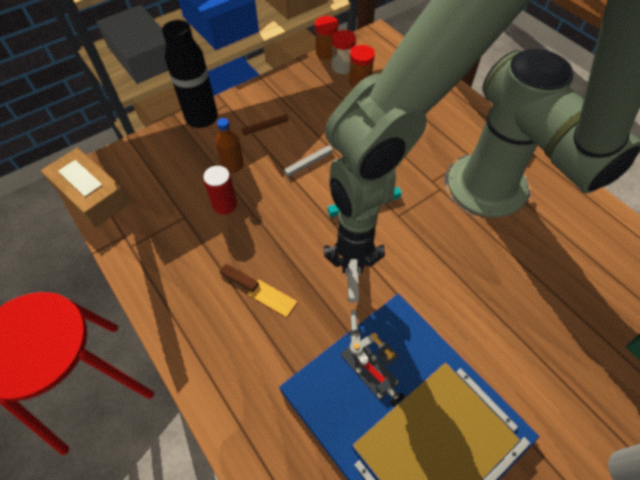

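```bash
python3 - <<'E'
from h import *
plan((.467,-.23,.12),1.5);c=load('s17');s=load('sc17')
print([onplane(c,*p,.02).round(3) for p in((358,227),(419,256))])
E
```

```text
t 17.45 p [0.484  0.017  0.0708] yaw -35.66 zt [-3.e-04  3.e-04 -1.e+00] F [ 0.05 -0.74 -4.9 ] M [ 0.09 -0.06  0.02] w 0.23 q [-0.12  0.41 -0.59  0.57  0.    2.08]
slide [ 0.2604  0.4212 -0.0986] twist -0.8258 rows>= 5.0
[array([ 0.401, -0.166,  0.02 ]), array([ 0.216, -0.112,  0.02 ])]
```

>>> drive_tool(
  jaw=[-1,-1,-1,-1,-1,-1,-1,-1],
  slide=[
    [0,0.02,-0.05],
    [0,0.04,-0.1],
    [0.04,0.1,-0.1],
    [0.09,0.17,-0.1],
    [0.14,0.24,-0.1],
    [0.2,0.32,-0.1],
    [0.26,0.38,-0.1],
    [0.28,0.406,-0.1],
  ],
  twist=[0,0,-0.15,-0.3,-0.45,-0.6,-0.75,-0.825],
)

```text
time: 18.45
eef_pos: [0.4809, -0.2318, 0.1209]
orientation: [1.0, 0.013, 0.001, 0.001]
force: [0.3, 0.6, -4.4]
width: 0.232
```

```bash
python3 - <<'E'
from h import *
plan((.480,-.23,.0215),1.5)
E
```

```text
t 18.45 p [ 0.4809 -0.2318  0.1209] yaw 1.52 zt [ 0.0016 -0.0011 -1.    ] F [ 0.26  0.62 -4.41] M [ 0.17 -0.02 -0.  ] w 0.232 q [-0.59  0.42 -0.41  0.74 -0.    0.96]
slide [-0.002  -0.004   0.1989] twist 0.0004 rows>= 2.0
```

Lower it gently.

>>> drive_tool(
  jaw=[-1,-1,-1,-1,-1,-1,-1,-1],
  slide=[
    [0,0,0.05],
    [0,0,0.1],
    [0,0,0.14],
    [0,0,0.165],
    [0,0,0.18],
    [0,0,0.188],
    [0,0,0.194],
    [0,0,0.197],
  ],
  twist=[0,0,0,0,0,0,0,0],
)

```text
time: 19.45
eef_pos: [0.4803, -0.2293, 0.0225]
orientation: [1.0, 0.013, 0.0, 0.0]
force: [-1.5, -0.6, -4.2]
width: 0.23
```

>>> drive_tool(
  jaw=[-1,-1],
  slide=[
    [0,0,0.002],
    [0,0,0.002],
  ],
  twist=[0,0],
)

```text
time: 19.7
eef_pos: [0.4802, -0.2292, 0.0216]
orientation: [1.0, 0.013, 0.0, 0.0]
force: [-0.0, 0.0, -2.5]
width: 0.23
```

```bash
python3 - <<'E'
from h import *
st()
E
```

```text
t 19.7 p [ 0.4802 -0.2292  0.0216] yaw 1.53 zt [ 5.e-04 -3.e-04 -1.e+00] F [-0.02  0.02 -2.46] M [0.12 0.02 0.02] w 0.23 q [-0.58  0.56 -0.5   0.51  0.    0.96]
```

Contact is just starting, as the bar's weight is coming off the wrist. I go down slightly more, then open slowly.

>>> drive_tool(
  jaw=[-1,-1],
  slide=[
    [0,0,0.001],
    [0,0,0.001],
  ],
  twist=[0,0],
)

```text
time: 19.95
eef_pos: [0.4803, -0.2293, 0.0216]
orientation: [1.0, 0.013, 0.0, 0.0]
force: [-2.1, 1.8, 5.3]
width: 0.227
```

>>> drive_tool(
  jaw=[-0.4,-0.2,0,0.3,0.6,0.6],
  slide=[
    [0,0,0],
    [0,0,0],
    [0,0,0],
    [0,0,0],
    [0,0,0],
    [0,0,0],
  ],
  twist=[0,0,0,0,0,0],
)

```text
time: 20.7
eef_pos: [0.48, -0.2291, 0.0208]
orientation: [1.0, 0.013, -0.0, 0.0]
force: [0.9, -0.0, -0.4]
width: 0.799
```

>>> drive_tool(
  jaw=[0.6,0.6,0.6,0.6,0.6,0.6,0.6,0.6],
  slide=[
    [0,0,-0.04],
    [0,0,-0.12],
    [0,0,-0.22],
    [0,0,-0.32],
    [0,0,-0.4],
    [0,0,-0.4],
    [0,0,-0.4],
    [0,0,-0.4],
  ],
  twist=[0,0,0,0,0,0,0,0],
)

```text
time: 21.7
eef_pos: [0.4791, -0.2285, 0.2192]
orientation: [1.0, 0.013, -0.001, -0.001]
force: [-0.9, 0.1, -0.3]
width: 0.804
```

```bash
python3 - <<'E'
from h import *
st();snap('wrist','w18');snap('scene','sc18');c=snap('side','s18')
cv2.imwrite('pics/s18c.png',cv2.resize(c['color'][240:440,110:330],None,fx=2.8,fy=2.8,interpolation=2)[:,:,::-1])
E
```

```text
t 21.7 p [ 0.4791 -0.2285  0.2192] yaw 1.52 zt [-0.0025  0.0016 -1.    ] F [-0.88  0.15 -0.27] M [-0.04 -0.08 -0.02] w 0.804 q [-0.58  0.31 -0.29  0.97 -0.    0.96]
```

View pics/w18.png

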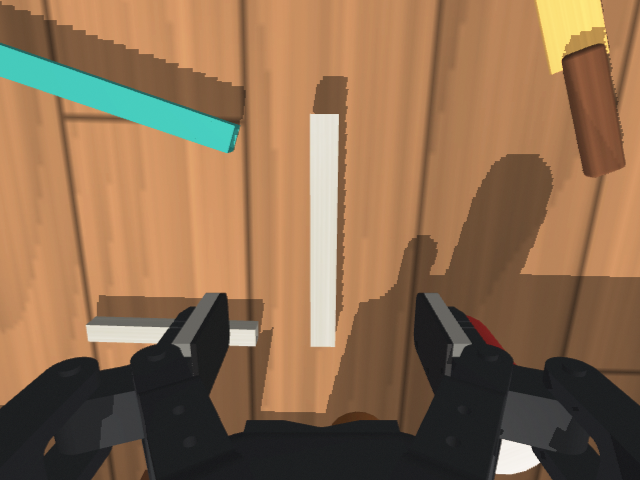

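View pics/s18c.png

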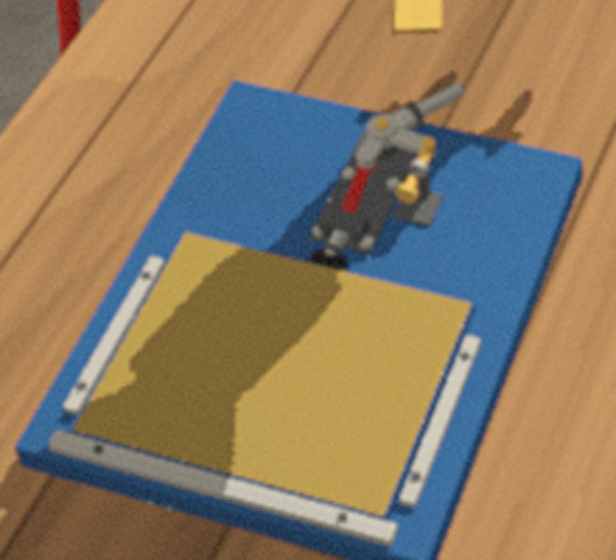

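View pics/sc18.png

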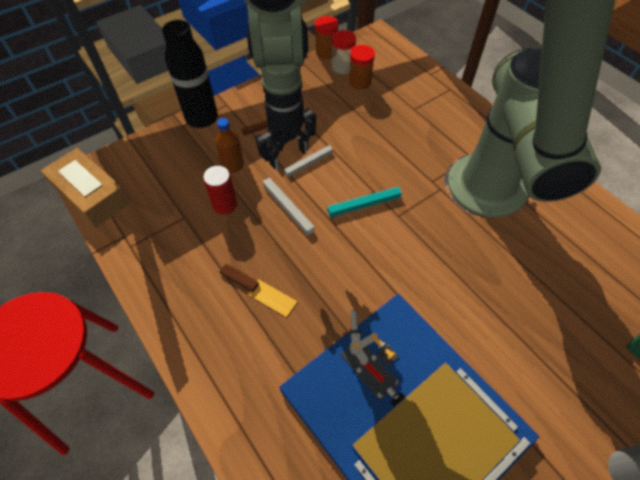

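```bash
python3 - <<'E'
from h import *
ims=[cv2.resize(load(f)['im'][380:440,120:280],None,fx=4.8,fy=4.8,interpolation=2) for f in('side0','s18')]
cv2.imwrite('pics/cmp.png',np.vstack(ims)[:,:,::-1])
E
```

```text
(no output)
```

View pics/cmp.png

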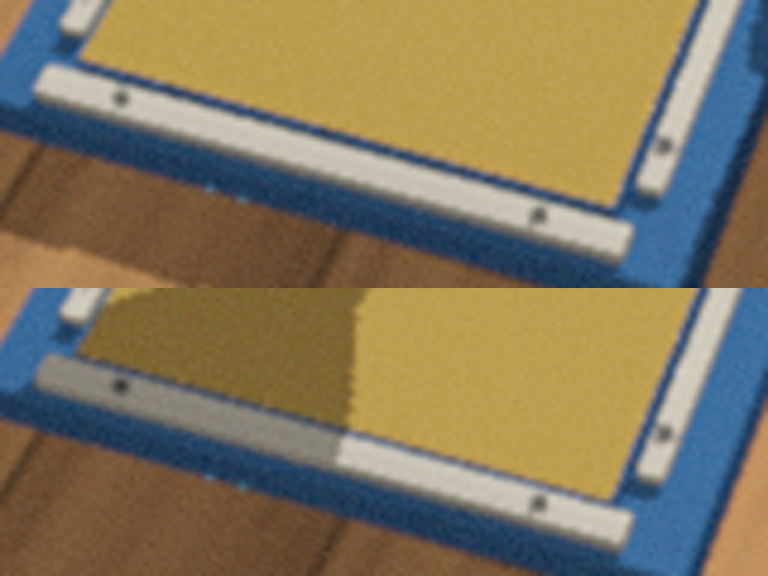

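The gap between plate and fence has closed: a dark band before, only the thin blue edge line now. I'm handing in.

```bash
python3 - <<'E'
from h import *
env.hand_in();st()
E
```

```text
the job is handed in; nothing more can be done
the job is handed in; nothing more can be done
```

The clamp is locked with the plate against the fence, and the bar lies flat on the counter. I handed in with the clock at about 22 s of the 67 s allowed; hand-in gives no verdict.

- **Fitting the bar:** I gripped the larger grey bar and slid it onto the tang until it met the collar, with about 5 N of contact.
- **Throwing the clamp:** I swung the handle about 64° with the bar, over its dead point. I then leaned on it against the stop screw and held about 13–14 N, worked out at the bar's centre (about 15–16 N at the grip).
- **Putting the bar down:** I drew it off with almost no force and laid it close to where it started. Touchdown was about 5 N.

**Last checks:**
- In the last pictures the handle is past dead centre with its lug against the screw. The handle's angle at the stop was judged from the bar's heading, since I had no direct reading.
- The gap between the plate and the fence, visible at the start, has closed. I judged that from one before-and-after crop at coarse resolution and did not measure it.
- The bottle, can, scraper and other bars look unmoved by eye.
- The gripper is clear of everything.

No check failed or disagreed.

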